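# Key a coupling hub onto a gearmotor shaft

## Robot

A 6-joint arm with a two-finger parallel gripper is mounted at the origin on a cart in front of the work surface, level with it; the furniture and walls round the work are solid. World frame = base frame: x ahead of the robot, y to its left, z up, the work surface at z = 0. Lengths are in mm, angles in degrees, forces in N, time in s.
With the tool pointing down it reaches from about 350 to 725 mm from the base axis. Payload 6 kg.
Tool frame: the origin (TCP) lies midway between the tips of the shut fingers; the grasp point (between the pads) lies 19 mm behind it (env.tcp_to_grasp is the distance from the TCP to the grasp point, in mm); z points along the fingers, y is the line along which they close (so a half turn about z gives the same grasp; the last joint's range is limited). The gripper opens to 85 mm and grips with 20 to 120 N. Pads are 22 mm wide; open, the fingers measure 114 mm over their backs; the gripper's body (76 mm by 85 mm) begins 54 mm behind the grasp point. The pads swing forward as they close: fully open they stand 13 mm farther back than shut.
Start: joints at [-56.683, 2.303, 4.859, 0, -92.561, -19.12], TCP at [147.173, -581.647, 231.261] pointing down, gripper open.
Joint ranges: [-146.85, 146.85], [-73.84, 115.35], [-62.03, 85.46], [-188.31, 113.3], [-161.28, -10.13], [-171.36, 171.36]. Speed limits (degrees/s): [147.25, 147.25, 172.46, 180, 180, 180].

## Interface

Orientations are given as a 3x3 rotation matrix whose columns are the frame's x, y, z axes.
In Python, from bench import state, viewer, env gives the robot as it stands.
- The arm moves only by the shell command python3 -m creep 'ROWS' [FORCE]. ROWS is JSON, a list of rows, each a list of 5 numbers: the shift along the tool's x, y, z in cm, then the turn about the tool's z in degrees, then the opening, from -1 (shut) to 1 (fully open), so that 0 is half open. In form: [[dx, dy, dz, spin, hand], ...]. A call has 1 to 5 rows; each row shifts and turns the commanded pose from where the row before left it, along the tool's axes as they then stand; what a row does not reach is not made up. A row lasts 1/12 s, in which the tool goes at most 41.7 mm and 7.16 degrees, less where a joint would pass 70% of its speed; a pose out of reach is approached as far as the arm can. A call with a gripper value outside its range is refused whole. The fingers move at their own pace and stop on an object; FORCE is the grip in N (left out, the last holds). Time passes only in rows, so rows that do not move let the fingers close. It gives the time, the measured TCP pose, the force, the opening and the grip force at its end, in the units of the state.
- state(): the state, without advancing time (a new reading comes with each control period).
- viewer.read_camera(name): name is "scene" or "top" or "wrist"; returns a dict with "pixels" (400x640x3 uint8, red, green, blue), "z_map" (400x640 float32, mm along the optical axis (not along the pixel's ray), 0 where there is no reading), "intrinsics" (3x3 intrinsics, pixels), "D" ([k1, k2, p1, p2, k3] as OpenCV has them; the pictures are not rectified), "eye" and "attitude" of the camera in the world; the wrist camera has in their place "tool_from_camera" (4x4, takes a point from camera to tool coordinates, whose origin is the TCP and whose axes are the flange's). Camera axes: x right, y down, z forward; pixel columns grow to the right and rows downward; lengths in mm; the calibration is good to about 2 mm. A picture is of the moment at which its call begins: read the wrist's pose just before it.
- env.job_done(): hands the job in; it is judged then, once.
The state is a dict: "time_s": time; "joint_positions": joint angles; "qvel": joint speeds; "joint_efforts": joint torques, N m; "tcp_pos": TCP position; "tcp_rot": TCP orientation; "contact_force": force on the tool from outside, world axes, zero at the start; "wrist_torque": the same for the moment, N m; "finger_gap": finger opening in mm; "grasp_force": force on a finger pad.
Only numpy, scipy, OpenCV 4.12 (cv2) and the standard library are available. Lean on these libraries where they do the work, as an engineer would, in place of code of your own. Each camera call takes 0.05 s, during which the arm holds its last target. There are 200 camera calls.

## Task

Get the gearmotor ready for coupling up: put the metal hub, jaws up, on the upright output shaft and turn it until its keyway meets the key and it goes fully down onto the collar, without forcing it. Lay the six-legged plastic star fully down between the hub's jaws, and leave the oil bottle, hex keys and spanner where they are.

Things in the scene. Friction and masses are not known exactly. Their poses are not given: they have to be found in the camera images.
- gearmotor: fixed worm gearmotor: aluminium housing 122 x 92 mm, 58 mm high, with a round cover on top (62 mm, plus 4 mm bolt heads); a grey finned motor 56 mm thick lies along the gearmotor's own +y, 54 to 178 mm from the shaft and 40 mm to +x of it; its terminal box is 75 mm high, 76 to 129 mm along +y. Origin on the bench below the shaft's axis, z up
- output_shaft: steel output shaft, diameter 22 mm, upright, ending 33 mm above a collar of diameter 32 mm, on whose flat top (66 mm above the bench) the hub shall sit. A round-ended key, 8 mm wide, stands 3.2 mm out of its side. The worm gear locks the shaft: it cannot be turned. Origin on the axis at the collar's top, x points from the axis to the key, z up
- key_top (a point): top end of the key, 20 mm above the collar and 12.6 mm from the axis; the key reaches from here down to 2 mm above the collar. Above it are 13 mm of plain round shaft, the last 3 mm chamfered. Axes as output_shaft's
- hub: loose steel coupling hub, 0.3 kg: round body, diameter 52 mm, 30 mm high, with three jaws 13 mm high on top, flush with its outside. Bore 23.2 mm with a keyway 9.6 mm wide, 15.2 mm deep from the axis, along the whole bore. Stands jaws up. Origin on the axis at the underside, z up, x points to the keyway. Home, origin and x match those of output_shaft
- hub_jaw_floor (a point): point on the hub's axis at the floor between its jaws, 30 mm above its underside; axes as the hub's. The jaws stand at 60, 180 and 300 degrees from x, counter-clockwise from above. With the hub home the shaft ends 3 mm above this point
- star: loose white hard-plastic coupling star, 14 mm thick, 0.03 kg: a ring with a 26 mm hole and six radial legs 8 mm wide, 55 mm over two opposite leg ends, lying flat; either face may be up. Origin at the centre of the underside, z up, x along one leg, the others every 60 degrees
- star_centre (a point): the middle of the star, 7 mm above its underside; axes as the star's. In place it lies 7 mm above hub_jaw_floor with legs at 30, 90, 150, ... degrees from the hub's x, one at each side of every jaw with 1 mm of play; the star's top is then 1 mm above the jaws
- oil_bottle: bystander: small plastic oil bottle, diameter 42 mm, 128 mm tall, standing; origin at its foot
- hex_keys: bystander: folding hex key set, 34 x 90 mm, 22 mm high, long along its y; origin under its centre
- adj_spanner: bystander: adjustable spanner lying flat, 43 x 161 mm, 10 mm high, long along its y; origin under its centre
Things that resemble listed ones, but are neither listed nor needed, are in the scene too. Leave any purple look-alike of the star alone.

How it is judged:
By the outcome, as a careful person would: the job done as asked, in the order asked, and still so for the second after the job is handed in, with the robot touching nothing.
It also fails if it takes over 53 s, if anything falls off the work surface, if the arm or the gripper's body presses on something with over 40 N, if the wrist force passes 120 N, or if a joint passes its speed limit or range.

## Working session

There is one attempt and no reset: what is moved stays moved. The work goes in short steps, Python scripts to look and compute and a shell command to move; the robot and the scene stay as the last step left them, time stands still between calls to the robot, and variables do not carry over. Pictures are saved under pics/ and viewed, at most 10 in all, crops included, and the job is handed in when it is done.

```bash
ls; mkdir -p pics
cat > h.py <<'E'
import numpy as np,cv2,json
from bench import state,viewer,env
def shot(name,fn=None):
    s=state(); c=viewer.read_camera(name)
    c={k:(np.array(v) if not isinstance(v,str) else v) for k,v in c.items()}
    if name=='wrist':
        T=np.eye(4);T[:3,:3]=s['tcp_rot'];T[:3,3]=s['tcp_pos'];W=T@c['tool_from_camera']
        c['R']=W[:3,:3];c['t']=W[:3,3]
    else: c['R']=np.array(c['attitude']).reshape(3,3);c['t']=c['eye']
    if fn: cv2.imwrite('pics/'+fn,c['pixels'][:,:,::-1])
    np.savez('pics/'+(fn or name)+'.npz',**{k:v for k,v in c.items()})
    return c
def ray(c,u,v):
    p=cv2.undistortPoints(np.array([[[u,v]]],float),c['intrinsics'],c['D'])[0,0]
    return c['R']@np.array([p[0],p[1],1.])
def atz(c,u,v,z):
    d=ray(c,u,v);return c['t']+d*(z-c['t'][2])/d[2]
def dep(c,u,v):
    return c['t']+ray(c,u,v)*c['z_map'][int(round(v)),int(round(u))]
def proj(c,P):
    q=(np.atleast_2d(P)-c['t'])@c['R']
    return cv2.projectPoints(q,np.zeros(3),np.zeros(3),c['intrinsics'],c['D'])[0][:,0]
def cloud(c):
    h,w=c['z_map'].shape
    uv=np.stack(np.meshgrid(np.arange(w),np.arange(h)),-1).reshape(-1,1,2).astype(float)
    p=cv2.undistortPoints(uv,c['intrinsics'],c['D'])[:,0]
    z=c['z_map'].reshape(-1,1)
    P=np.hstack([p*z,z])@c['R'].T+c['t']; P[z[:,0]==0]=np.nan
    return P.reshape(h,w,3)
def load(fn): 
    d=np.load('pics/'+fn+'.npz',allow_pickle=True);return {k:d[k] for k in d}
E
python3 - <<'E'
from h import *
a=shot('top','top0.png');b=shot('scene','scene0.png')
for c in(a,b):print(c['t'],c['R'].round(3).tolist(),c['intrinsics'].tolist(),c['D'])
print(state())
E
```

```text
pics
[ 407.43707897   59.2803925  1202.07923662] [[-0.001, -0.998, 0.062], [-1.0, 0.001, -0.006], [0.006, -0.062, -0.998]] [[442.3160780802161, 0.0, 320.60519669863584], [0.0, 442.3160780802161, 205.05422573363182], [0.0, 0.0, 1.0]] [-0.08797776  0.          0.          0.          0.        ]
[ 18.79244265 808.53062413 678.24485906] [[-0.842, -0.299, 0.449], [-0.54, 0.471, -0.698], [-0.003, -0.83, -0.558]] [[378.3668204304963, 0.0, 319.6695699300631], [0.0, 378.3668204304963, 199.0320035065636], [0.0, 0.0, 1.0]] [0.0151327 0.        0.        0.        0.       ]
{'time_s': 0.1, 'joint_positions': array([-5.66844550e+01,  2.33611015e+00,  4.80914388e+00, -2.32211640e-02,
       -9.25605407e+01, -1.91183897e+01]), 'qvel': array([ 0.03611904, -0.21915556,  0.05771369,  0.09396283, -0.06315679,
       -0.08793814]), 'joint_efforts': array([-5.31869518e-03, -3.69343865e+01,  3.48281944e+01,  6.95185214e+00,
       -4.46892431e-03, -2.25749403e-06]), 'tcp_pos': array([ 147.14865006, -581.38521174,  230.3809712 ]), 'tcp_rot': array([[-9.69453134e-01, -2.45276112e-01, -5.00519302e-04],
       [-2.45276594e-01,  9.69451982e-01,  1.49867075e-03],
       [ 1.17641294e-04,  1.57565673e-03, -9.99998752e-01]]), 'contact_force': array([ 0.24569964, -0.50343367,  0.18097605]), 'wrist_torque': array([-0.04346212, -0.00212651,  0.00575023]), 'grasp_force': 0.0, 'finger_gap': 85.30091125492156}
```

View pics/top0.png

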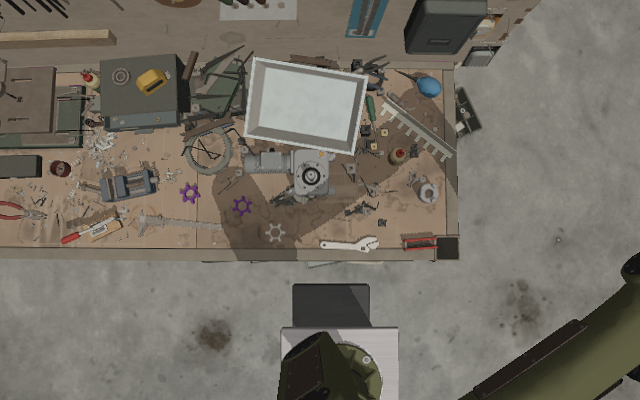

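View pics/scene0.png

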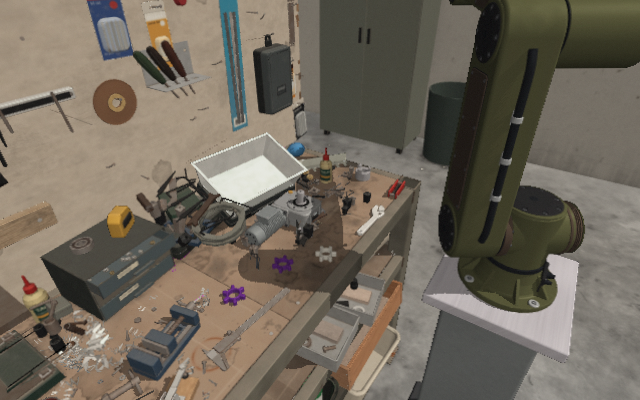

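The top view shows the white star at (274,232), purple look-alikes at (242,205) and (190,193), and the shaft at (311,178). It also shows a hub-like grey ring at (427,190), the spanner at (350,244), the red hex keys at (420,241) and the bottle at (398,155).

Run:
```python
from h import *
a=load('top0.png');b=load('scene0.png')
for n,u,v,z in [('star',274,232,14),('shaft',311,178,99),('hub',427,190,40),('bottle',398,155,128),('spanR',320,243,10),('hex',420,241,22)]:
    print(n,atz(a,u,v,z).round(0),dep(a,u,v).round(0))
for n,u,v in [('star',326,254),('shaft',300,195),('hub',360,173)]: print(n,dep(b,u,v).round(0))
def crop(c,u,v,r,k): 
    i=c['pixels'][v-r:v+r,u-r:u+r,::-1];return cv2.resize(i,(k,k),interpolation=cv2.INTER_CUBIC)
rows=[np.hstack([crop(c,u,v,28,266) for u,v in p]) for c,p in((a,[(311,178),(427,190),(274,232)]),(b,[(300,205),(360,173),(326,254)]))]
cv2.imwrite('pics/c1.png',np.vstack(rows))
```

```text
star [409. 177.  14.] [409. 178.   2.]
shaft [544.  76.  99.] [544.  76.  98.]
hub [ 519. -231.   40.] [ 523. -242.   -3.]
bottle [ 597. -138.  128.] [ 603. -144.   95.]
spanR [379.  53.  10.] [379.  53.  -4.]
hex [ 384. -214.   22.] [ 383. -218.    5.]
star [411. 168.  -2.]
shaft [550.  85.  90.]
hub [ 509. -209.   31.]
```

View pics/c1.png

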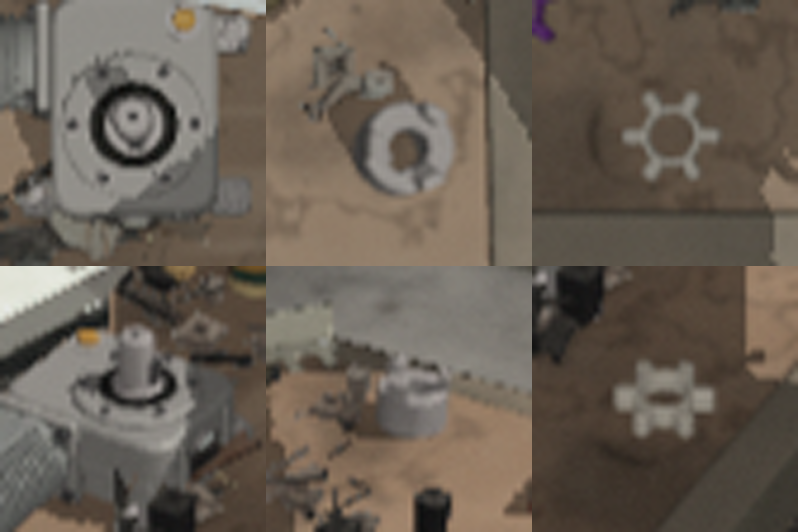

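The only jawed ring is the hub at top (427,190). The white star is at (274,232), and the purple ones at (242,205) and (190,193) are rejected. I'm moving towards the hub for a wrist view.

```bash
python3 -m creep '[[-3.4,1.87,0,0,1],[-3.4,1.87,0,0,1],[-3.4,1.87,0,0,1],[-3.4,1.87,0,0,1],[-3.4,1.87,0,0,1]]' 
python3 -m creep '[[-3.4,1.87,0,0,1],[-3.4,1.87,0,0,1],[-3.4,1.87,0,0,1],[-3.4,1.87,0,0,1],[-3.4,1.87,0,0,1]]'
python3 - <<'E'
from h import *
c=shot('wrist','w1.png');print(c['tool_from_camera'].round(3).tolist(),c['t'],c['intrinsics'][0],proj(c,[[521,-235,43]]),state()['joint_positions'].round(0))
E
```

```text
time_s: 0.52
tcp_pos: [289.9, -447.8, 230.8]
tcp_rot: [[-0.97, -0.245, -0.0], [-0.245, 0.97, 0.001], [0.0, 0.001, -1.0]]
contact_force: [0.4, -0.9, 0.2]
finger_gap: 85.1
grasp_force: 0.0
time_s: 0.93
tcp_pos: [431.9, -315.2, 231.1]
tcp_rot: [[-0.969, -0.245, -0.0], [-0.245, 0.969, 0.0], [-0.0, 0.0, -1.0]]
contact_force: [0.4, -0.9, -0.3]
finger_gap: 85.4
grasp_force: 0.0
[[-0.0, -0.957, -0.291, 73.136], [1.0, -0.001, 0.001, -0.134], [-0.001, -0.291, 0.957, -143.843], [0.0, 0.0, 0.0, 1.0]] [ 361.0650283  -333.36380274  374.95547642] [314.5352917   0.        318.8064007] [[366.23715129 262.17501584]] [-14.  -7.  -5.  -0. -93. -61.]
```

View pics/w1.png

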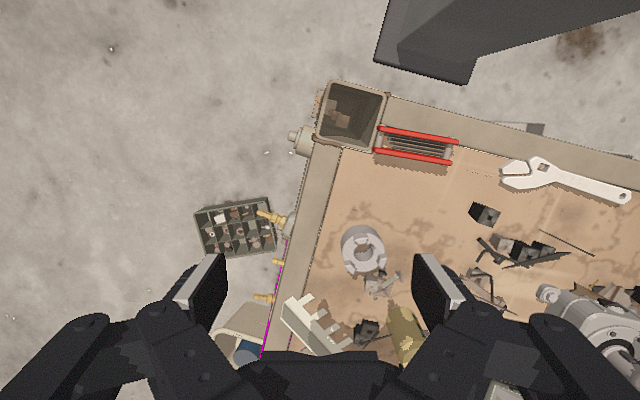

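The wrist view shows the hub at (363,250), jaws up, with small clutter at (380,285). I'm measuring it here and then going closer.

Run:
```python
from h import *
c=load('w1.png');print(atz(c,363,248,43))
P=cloud(c)[215:285,330:400].reshape(-1,3);m=(P[:,2]>15)&(P[:,2]<60);Q=P[m];print(len(Q),np.nanmedian(Q,0),np.nanpercentile(Q,[2,50,98],0))
a=load('top0.png');P=cloud(a)[165:215,400:450].reshape(-1,3);m=(P[:,2]>22)&(P[:,2]<60);Q=P[m];print(len(Q),np.nanpercentile(Q,[2,50,98],0))
t=np.array([521,-235,0])-state()['tcp_pos'];print(state()['tcp_rot'].T@t)
```

```text
[ 504.41283003 -243.86601499   43.        ]
1785 [ 519.54169301 -234.02291139   31.2866342 ] [[ 490.09639709 -263.97940229   16.64394158]
 [ 519.54169301 -234.02291139   31.2866342 ]
 [ 550.41075355 -189.76368059   44.80776144]]
321 [[ 488.76479271 -259.16957304   23.06039106]
 [ 522.70943901 -228.41901181   30.20583759]
 [ 553.96675256 -184.31337086   43.8967024 ]]
[-101.44857131   52.45667153  230.27805363]
```

```bash
python3 -m creep '[[-2.4,1.38,1,0,1],[-2.4,1.38,2,0,1],[-2.4,1.38,3,0,1],[-2.4,1.38,3,0,1],[0,0,3,0,1]]'
python3 -m creep '[[0,0,1,0,1],[0,0,0,0,1]]'
python3 - <<'E'
from h import *
c=shot('wrist','w2.png');u,v=proj(c,[[512,-238,43]])[0].astype(int);print(u,v)
u0=max(0,u-80);v0=max(0,v-60);print(u0,v0)
cv2.imwrite('pics/c2.png',cv2.resize(c['pixels'][v0:v0+120,u0:u0+160,::-1],(800,600),interpolation=cv2.INTER_CUBIC))
E
```

```text
time_s: 1.4
tcp_pos: [512.5, -237.0, 109.2]
tcp_rot: [[-0.969, -0.248, -0.0], [-0.248, 0.969, 0.001], [-0.0, 0.001, -1.0]]
contact_force: [0.0, 0.4, -1.2]
finger_gap: 85.5
grasp_force: 0.0
time_s: 1.57
tcp_pos: [508.5, -239.4, 97.7]
tcp_rot: [[-0.969, -0.245, -0.007], [-0.245, 0.969, 0.002], [0.006, 0.003, -1.0]]
contact_force: [-0.3, 0.0, -0.8]
finger_gap: 85.1
grasp_force: 0.0
319 222
239 162
```

View pics/c2.png

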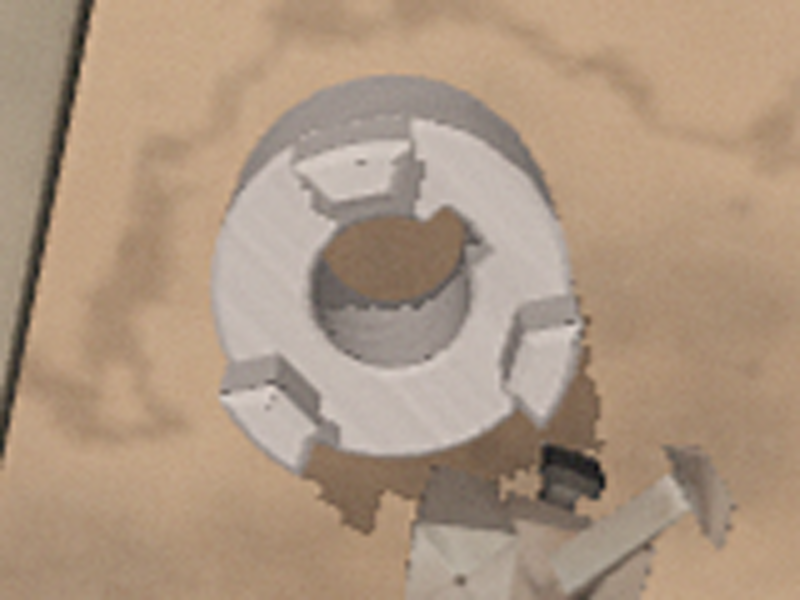

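The close crop shows the hub's bore rim centred at crop (390,288), the keyway at (465,232), and jaws at (355,165), (545,355) and (270,415). Clutter lies only below right.

Run:
```python
from h import *
c=load('w2.png')
f=lambda x,y,z:atz(c,239+(x+.5)/5-.5,162+(y+.5)/5-.5,z)
d=lambda x,y:dep(c,239+x/5,162+y/5)
print('floor depth',d(270,280).round(1),d(420,420).round(1),'jaw',d(355,175).round(1),d(545,365).round(1),'bench',d(100,500).round(1))
rim=np.array([f(*p,30) for p in[(310,285),(470,285),(395,212),(390,368),(334,232),(450,335)]])[:,:2]
def circ(P):
    A=np.c_[2*P,np.ones(len(P))];s=np.linalg.lstsq(A,(P**2).sum(1),rcond=None)[0];return s[:2],np.sqrt(s[2]+s[:2]@s[:2])
print(circ(rim))
out=np.array([f(*p,30) for p in[(214,285),(571,260),(390,457),(235,205),(480,435),(460,128)]])[:,:2];print(circ(out))
ctr=circ(out)[0]
for n,p,z in [('key',(466,230),30),('j',(355,172),43),('j',(550,362),43),('j',(265,422),43)]:
    v=f(*p,z)[:2]-ctr;print(n,np.degrees(np.arctan2(v[1],v[0])),np.hypot(*v))
P=cloud(c)[162:282,239:399].reshape(-1,3);m=(P[:,2]>26)&(P[:,2]<50)&(np.hypot(*(P[:,:2]-ctr).T)<32);print(np.nanpercentile(P[m],[2,98],0),np.nanmedian(P[m],0))
# w1
c1=load('w1.png');print('w1 proj',proj(c1,[[*ctr,30],[*ctr,43]]))
a=load('top0.png');print(proj(a,[[*ctr,30],[*ctr,43]]))
s=state();print(s['tcp_pos'],s['tcp_rot'].T@(np.array([*ctr,3])-s['tcp_pos']), np.degrees(np.arctan2(s['tcp_rot'][1,1],s['tcp_rot'][0,1])))
```

```text
floor depth [ 517.8 -255.7   30.8] [ 533.2 -229.7   32. ] jaw [ 495.7 -248.3   44.9] [ 515.8 -216.8   43.9] bench [ 573.8 -274.5    2.7]
(array([ 515.29555626, -239.19498106]), np.float64(11.640673999632744))
(array([ 515.39827926, -238.4480328 ]), np.float64(25.891222091159072))
key 146.49994792624545 13.901429231766034
j -152.70060864943395 22.281762410665838
j 90.12109108222842 22.019963406253666
j -37.15187752428073 22.770728049092213
[[ 490.51651074 -262.49493116   27.29396883]
 [ 538.77421209 -215.38962659   44.82101817]] [ 515.00657876 -240.25241027   31.47543755]
w1 proj [[363.25703759 252.28344979]
 [364.78095803 257.34592797]]
[[428.89906595 191.73130752]
 [430.12192286 191.28167463]]
[ 509.62641029 -240.31132423  100.8226638 ] [-6.29190733  0.35673562 97.80769152] 104.18560481604496
```

```bash
python3 -m creep '[[-0.6,0,3,0,1],[0,0,3,0,1],[0,0,2,0,1],[0,0,1.2,0,1],[0,0,0.5,0,1]]' 60
python3 -m creep '[[0,0,0,0,1],[0,0,0,0,0.3],[0,0,0,0,0],[0,0,0,0,-0.3],[0,0,0,0,-0.6]]' 
python3 -m creep '[[0,0,0,0,-1],[0,0,0,0,-1],[0,0,0,0,-1],[0,0,0,0,-1]]' 60
```

```text
time_s: 2.03
tcp_pos: [516.2, -239.2, 4.5]
tcp_rot: [[-0.97, -0.244, 0.0], [-0.244, 0.97, -0.0], [-0.0, -0.0, -1.0]]
contact_force: [0.1, -0.6, 0.6]
finger_gap: 85.2
grasp_force: 0.0
time_s: 2.45
tcp_pos: [517.4, -238.7, 6.5]
tcp_rot: [[-0.969, -0.246, 0.003], [-0.246, 0.969, -0.001], [-0.003, -0.002, -1.0]]
contact_force: [-1.5, 2.4, 5.9]
finger_gap: 50.5
grasp_force: 63.8
time_s: 2.78
tcp_pos: [517.4, -238.7, 6.5]
tcp_rot: [[-0.969, -0.246, 0.003], [-0.246, 0.969, -0.001], [-0.002, -0.002, -1.0]]
contact_force: [-2.1, 1.7, 5.8]
finger_gap: 50.1
grasp_force: 63.7
```

The grip is solid, with a 50 mm gap and 64 N. I'm lifting and moving beside the shaft so the key stays visible past the held hub.

```bash
python3 -m creep '[[0,0,-1,0,-1],[0,0,-3,0,-1],[0,0,-4,0,-1],[0,0,-4,0,-1],[0,0,-3,0,-1]]' 
python3 -m creep '[[-1.4,2,0,0,-1],[-2.6,3.2,0,0,-1],[-2.6,3.2,0,0,-1],[-2.6,3.2,0,0,-1],[-2.6,3.2,0,0,-1]]' 
python3 -m creep '[[-1.6,3.2,0,0,-1],[-1,3,0,0,-1],[0,0,0,0,-1],[0,0,0,0,-1]]'
python3 - <<'E'
from h import *
c=shot('wrist','w3.png');u,v=proj(c,[[544,76,90]])[0].astype(int);print(u,v,c['t'])
u0=max(0,u-60);v0=max(0,v-45)
a=cv2.resize(c['pixels'][v0:v0+90,u0:u0+120,::-1],(800,600),interpolation=cv2.INTER_CUBIC)
print(u0,v0);cv2.imwrite('pics/c3.png',a)
E
```

```text
time_s: 3.2
tcp_pos: [516.4, -238.7, 158.2]
tcp_rot: [[-0.969, -0.245, 0.002], [-0.245, 0.969, -0.001], [-0.002, -0.001, -1.0]]
contact_force: [1.5, -0.4, -3.0]
finger_gap: 50.2
grasp_force: 63.8
time_s: 3.62
tcp_pos: [594.3, -64.2, 154.4]
tcp_rot: [[-0.97, -0.245, -0.001], [-0.245, 0.97, 0.001], [0.0, 0.001, -1.0]]
contact_force: [0.5, -0.8, -2.7]
finger_gap: 50.4
grasp_force: 63.7
time_s: 3.95
tcp_pos: [604.0, 2.4, 153.8]
tcp_rot: [[-0.969, -0.248, -0.002], [-0.248, 0.969, 0.0], [0.002, 0.001, -1.0]]
contact_force: [0.5, 0.3, -2.9]
finger_gap: 50.1
grasp_force: 63.8
449 155 [533.40867722 -15.95212171 297.76571082]
389 110
```

View pics/c3.png

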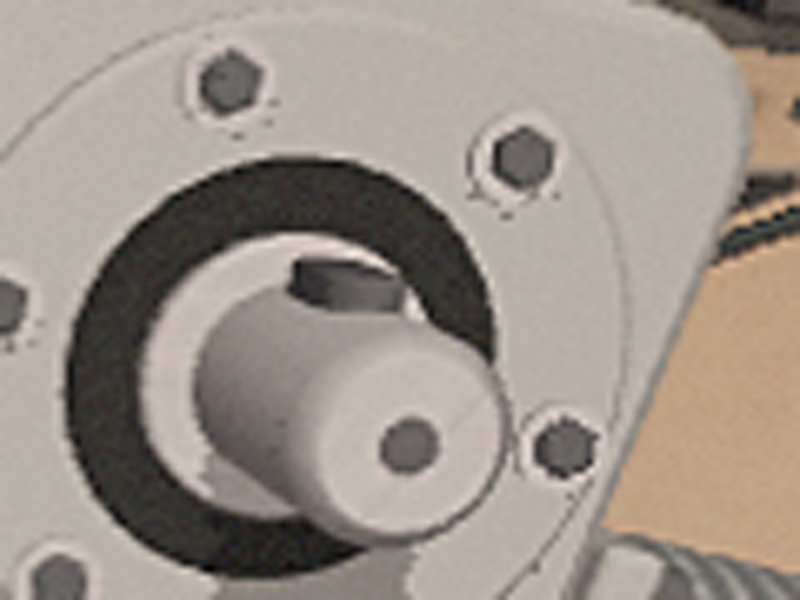

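The crop shows the shaft's end centre at (410,447) and the dark key on the image-up side, from (295,270) to (405,290). I'm fitting a model overlay.

Run:
```python
from h import *
c=load('w3.png');k=600/90
C=atz(c,389+(410+.5)/k-.5,110+(447+.5)/k-.5,99);print(C)
# collar ring white outer z66 r16: left ~142,y385 ; black ring
print(dep(c,389+410/k+2.5,110+447/k), dep(c,389+165/k,110+330/k))
a=load('top0.png');print('top',proj(a,C))
b=load('scene0.png');print('scene',proj(b,C))
img=cv2.imread('pics/c3.png')
def P(X): return (((proj(c,X)-[389,110]+.5)*k-.5)).astype(int)
tiles=[]
for th in (165,172,179,186):
    im=img.copy()
    t=np.radians(th);r=np.array([np.cos(t),np.sin(t),0]);s=np.array([-r[1],r[0],0])
    base=np.array([C[0],C[1],66])
    o=[]
    for g in np.linspace(0,np.pi,9):o.append((4*np.cos(g),16+4*np.sin(g)))
    for g in np.linspace(np.pi,2*np.pi,9):o.append((4*np.cos(g),6+4*np.sin(g)))
    for rad,col in((14.2,(0,0,255)),(10.5,(0,255,0))):
        X=np.array([base+r*rad+s*x+np.array([0,0,z]) for x,z in o]);cv2.polylines(im,[P(X)],True,col,1)
    for z,rr in((99,8),(66,16),(96,11)):
        X=np.array([base+[rr*np.cos(g),rr*np.sin(g),z-66] for g in np.linspace(0,6.28,60)]);cv2.polylines(im,[P(X)],True,(255,0,0),1)
    cv2.putText(im,str(th),(20,40),0,1.2,(0,0,255),2)
    tiles.append(im[180:580,120:520])
m=np.vstack([np.hstack(tiles[:2]),np.hstack(tiles[2:])]);cv2.imwrite('pics/c4.png',cv2.resize(m,(600,600)))
```

```text
[556.35117065  77.63974648  99.        ]
[555.96851291  78.78766496 100.6074159 ] [554.4699458   62.06822293  67.19782661]
top [[310.40246003 173.00120739]]
scene [[299.70676137 190.38857718]]
```

View pics/c4.png

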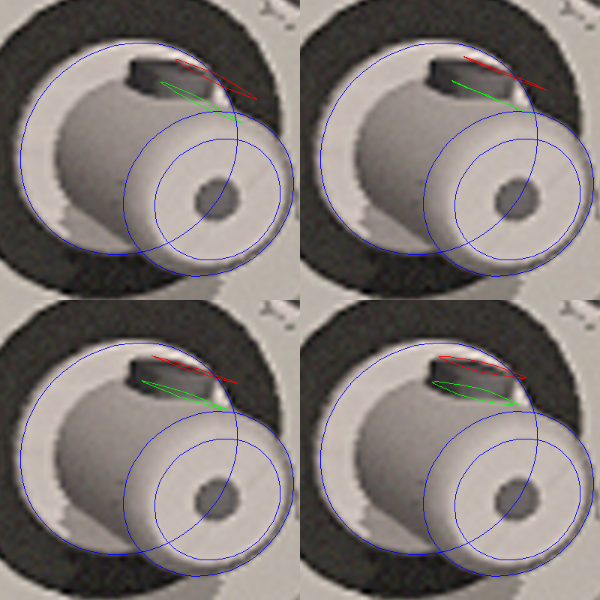

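Run:
```python
from h import *
c=load('w3.png');k=8
C=atz(c,389+(410.5)*90/600-.5,110+447.5*90/600-.5,99)
img=cv2.resize(c['pixels'][110:200,389:509],None,fx=k,fy=k,interpolation=cv2.INTER_CUBIC)
g=img.mean(2);u=lambda x:int(x*1.2)
M=np.zeros(g.shape,np.uint8);M[u(245):u(325),u(285):u(415)]=(g[u(245):u(325),u(285):u(415)]<118)
n,l,st,_=cv2.connectedComponentsWithStats(M);
print(st)
cands=[i for i in range(1,n)];i=l[u(285),u(340)];M=(l==i)
best=[]
for th in np.arange(170,215,1.):
  for dx in(-1,0,1):
   for dy in (-1,0,1):
    t=np.radians(th);r=np.array([np.cos(t),np.sin(t),0]);s=np.array([-r[1],r[0],0]);base=np.array([C[0]+dx,C[1]+dy,66])
    o=[(4*np.cos(a),16+4*np.sin(a)) for a in np.linspace(0,np.pi,13)]+[(4*np.cos(a),6+4*np.sin(a)) for a in np.linspace(np.pi,2*np.pi,13)]
    X=np.array([base+r*R+s*x+np.array([0,0,z]) for x,z in o for R in(14.2,np.sqrt(121-x*x))])
    p=((proj(c,X)-[389,110]+.5)*k-.5).astype(np.int32)
    Q=np.zeros(g.shape,np.uint8);cv2.fillConvexPoly(Q,cv2.convexHull(p),1);Q=Q>0
    best.append(((M&Q).sum()/(M|Q).sum(),th,dx,dy))
best.sort(reverse=True);print(best[:8]);print([b for b in best if b[2]==0 and b[3]==0][:5])
```

```text
[[     0      0    960    720 681980]
 [   342    294    156     82   9220]]
[(np.float64(0.7562983535012894), np.float64(191.0), 0, 0), (np.float64(0.7554524819895392), np.float64(192.0), 0, 0), (np.float64(0.743052121451884), np.float64(190.0), 0, 0), (np.float64(0.7404695024077047), np.float64(187.0), 0, -1), (np.float64(0.7386454183266933), np.float64(188.0), 0, -1), (np.float64(0.735673421894696), np.float64(193.0), 0, 0), (np.float64(0.72968162942456), np.float64(189.0), 0, -1), (np.float64(0.7296711951171491), np.float64(189.0), 0, 0)]
[(np.float64(0.7562983535012894), np.float64(191.0), 0, 0), (np.float64(0.7554524819895392), np.float64(192.0), 0, 0), (np.float64(0.743052121451884), np.float64(190.0), 0, 0), (np.float64(0.735673421894696), np.float64(193.0), 0, 0), (np.float64(0.7296711951171491), np.float64(189.0), 0, 0)]
```

Key direction is about 191° and the hub keyway about 147°, so the turn needed is about +44° (spin −44.5). I'm turning, then looking again from the key's side.

```bash
python3 -m creep '[[0,0,0,-4.5,-1],[0,0,0,-7,-1],[0,0,0,-7,-1],[0,0,0,-7,-1],[0,0,0,-7,-1]]' 
python3 -m creep '[[0,0,0,-7,-1],[0,0,0,-5,-1],[-1.6,3.4,0,0,-1],[-1.6,3.4,0,0,-1],[-1.6,3.4,0,0,-1]]' 
python3 -m creep '[[-1.6,3.4,0,0,-1],[-1.6,3.4,0,0,-1],[0,0,0,0,-1],[0,0,0,0,-1],[0,0,0,0,-1]]'
python3 - <<'E'
from h import *
print(state()['joint_positions'].round(0))
c=shot('wrist','w4.png');u,v=proj(c,[[556,78,88]])[0].astype(int);print(u,v,c['t'])
u0=max(0,u-40);v0=max(0,v-40)
a=cv2.resize(c['pixels'][v0:v0+80,u0:u0+80,::-1],(400,400),interpolation=cv2.INTER_CUBIC)
b=cv2.resize(c['pixels'][150:290,250:390,::-1],(400,400),interpolation=cv2.INTER_CUBIC)
print(u0,v0);cv2.imwrite('pics/c5.png',np.hstack([a,b]))
E
```

```text
time_s: 4.42
tcp_pos: [604.0, -0.9, 154.4]
tcp_rot: [[-0.683, -0.731, -0.001], [-0.731, 0.683, 0.0], [0.0, 0.0, -1.0]]
contact_force: [-0.1, 0.3, -2.5]
finger_gap: 50.3
grasp_force: 63.8
time_s: 4.83
tcp_pos: [541.2, 93.5, 154.0]
tcp_rot: [[-0.523, -0.853, -0.001], [-0.853, 0.523, -0.0], [0.001, 0.001, -1.0]]
contact_force: [0.6, 1.1, -2.8]
finger_gap: 50.2
grasp_force: 64.3
time_s: 5.25
tcp_pos: [500.8, 156.3, 154.7]
tcp_rot: [[-0.52, -0.854, 0.0], [-0.854, 0.52, 0.0], [-0.0, -0.0, -1.0]]
contact_force: [0.4, -0.1, -3.4]
finger_gap: 50.2
grasp_force: 64.5
[ 39.  -9. -14.   0. -85. -71.]
188 157 [463.23215913  93.0769767  298.47869174]
148 117
```

View pics/c5.png

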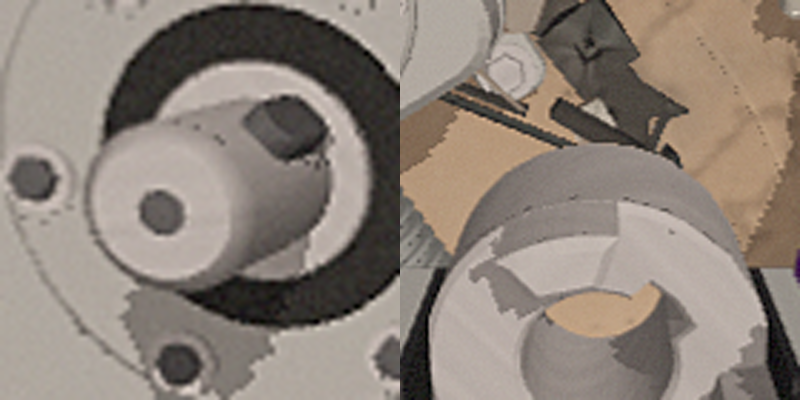

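The left half shows the shaft end centre at (162,212) and the key at (285,125). The right half shows the held hub with its keyway at (660,300). I'm measuring both with code.

```bash
cat > m.py <<'E'
from h import *
from scipy.optimize import least_squares
c=load('w4.png');s=state();R=s['tcp_rot'];t=s['tcp_pos']
S=atz(c,148+162.5/5-.5,117+212.5/5-.5,99);print('shaft',S)
P=cloud(c);q=P[117:197,148:228].reshape(-1,3);m=(q[:,2]>97)&(q[:,2]<103);print('cloud top',m.sum(),np.median(q[m],0),(np.percentile(q[m],1,0)+np.percentile(q[m],99,0))/2)
# hub, tool frame
T=(P-t)@R
z=-T[:,:,2]  # height above tcp
M=(abs(T[:,:,0])<40)&(abs(T[:,:,1])<26.3)&(z>18)&(z<42)
h=T[M];print('hub pts',len(h),np.percentile(h,[1,50,99],0))
fl=M&(z<31)&(z>19);ed=fl
w=np.argwhere(ed);p=T[ed]
def circ(A):
    f=lambda k:np.hypot(A[:,0]-k[0],A[:,1]-k[1])-k[2]
    return least_squares(f,[0,0,20],loss='soft_l1').x
# radial boundary by angle bins around initial centre
ctr=np.array([0,0.])
for it in range(5):
    d=p[:,:2]-ctr;a=np.degrees(np.arctan2(d[:,1],d[:,0]))//6;r=np.hypot(*d.T)
    o=[];i_=[]
    for b in np.unique(a):
        k=a==b
        if k.sum()<8: continue
        o.append(p[k][np.argmax(r[k]),:2]);
        j=p[k][np.argmin(r[k]),:2]
        if np.min(r[k])<13: i_.append(j)
    ci=circ(np.array(i_));ctr=ci[:2]
print('inner',ci,len(i_),'floor z',np.median(p[:,2]))
# key
k=8;u0,v0=148,117
g=cv2.resize(c['pixels'][v0:v0+80,u0:u0+80],None,fx=k,fy=k,interpolation=cv2.INTER_CUBIC).mean(2)
x0,x1,y0,y1=int(235*1.6),int(330*1.6),int(85*1.6),int(165*1.6)
B=np.zeros(g.shape,np.uint8);B[y0:y1,x0:x1]=g[y0:y1,x0:x1]<115
n,l,st,_=cv2.connectedComponentsWithStats(B);i=1+np.argmax(st[1:,4]);print(st[i]/1.6);B=l==i
best=[]
for th in np.arange(175,212,1.):
    a=np.radians(th);r=np.array([np.cos(a),np.sin(a),0]);e=np.array([-r[1],r[0],0]);base=np.array([S[0],S[1],66])
    o=[(4*np.cos(a),16+4*np.sin(a)) for a in np.linspace(0,np.pi,13)]+[(4*np.cos(a),6+4*np.sin(a)) for a in np.linspace(np.pi,2*np.pi,13)]
    X=np.array([base+r*RR+e*x+np.array([0,0,z]) for x,z in o for RR in(14.2,np.sqrt(121-x*x))])
    pp=((proj(c,X)-[u0,v0]+.5)*k-.5).astype(np.int32)
    Q=np.zeros(g.shape,np.uint8);cv2.fillConvexPoly(Q,cv2.convexHull(pp),1);Q=Q>0
    best.append(((B&Q).sum()/(B|Q).sum(),th))
best.sort(reverse=True);print(best[:6])
E
python3 m.py
```

```text
shaft [556.57327945  76.71150194  99.        ]
cloud top 895 [554.69324126  76.94616632  99.86968264] [555.49009282  77.01288026  99.38173373]
hub pts 11150 [[-21.60704004 -25.79972699 -41.45677159]
 [  1.42281555  -1.6611807  -25.29717775]
 [ 27.66935249  25.42178737 -18.69947545]]
inner [ 2.20200429 -0.62165164 11.43172645] 51 floor z -24.879126630097804
[ 241.875   95.      88.125   70.    6810.625]
[(np.float64(0.8775935411059987), np.float64(190.0)), (np.float64(0.8774322446143155), np.float64(189.0)), (np.float64(0.857363941191643), np.float64(188.0)), (np.float64(0.8505747126436781), np.float64(191.0)), (np.float64(0.8329942353340115), np.float64(187.0)), (np.float64(0.8133601879825445), np.float64(192.0))]
```

```bash
python3 -m creep '[[1.2,-2.9,0,0,-1],[1.2,-2.9,0,0,-1],[1.2,-3,1,0.5,-1],[0,0,2,0.5,-1],[0,0,1.2,0,-1]]' 
python3 -m creep '[[0,0,0.2,0,-1],[0,0,0,0,-1],[0,0,0,0,-1]]'
```

```text
time_s: 5.72
tcp_pos: [557.4, 77.5, 109.9]
tcp_rot: [[-0.539, -0.842, -0.003], [-0.842, 0.539, -0.001], [0.002, 0.002, -1.0]]
contact_force: [-0.6, 0.3, -4.3]
finger_gap: 50.6
grasp_force: 64.6
time_s: 5.97
tcp_pos: [557.4, 80.8, 111.2]
tcp_rot: [[-0.534, -0.846, 0.001], [-0.846, 0.534, -0.0], [-0.0, -0.001, -1.0]]
contact_force: [0.5, 0.1, -3.9]
finger_gap: 49.8
grasp_force: 64.7
```

```bash
python3 -m creep '[[0.14,-0.1,0.3,0,-1],[0,0,0,0,-1],[0,0,0,0,-1]]'; python3 -m creep '[[0,0,0.25,0,-1],[0,0,0.1,0,-1],[0,0,0,0,-1]]'
```

```text
time_s: 6.22
tcp_pos: [557.3, 79.4, 107.9]
tcp_rot: [[-0.534, -0.846, 0.001], [-0.846, 0.534, 0.0], [-0.001, -0.0, -1.0]]
contact_force: [-0.4, 0.3, -3.9]
finger_gap: 50.2
grasp_force: 64.7
time_s: 6.47
tcp_pos: [557.0, 79.1, 103.5]
tcp_rot: [[-0.534, -0.845, -0.001], [-0.845, 0.534, 0.0], [0.0, 0.0, -1.0]]
contact_force: [-1.0, -0.7, -3.7]
finger_gap: 50.3
grasp_force: 64.7
```

```bash
python3 -m creep '[[0,0,0.2,0,-1],[0,0,0,0,-1]]'; python3 -m creep '[[0,0,0.2,0,-1],[0,0,0,0,-1]]'
```

```text
time_s: 6.63
tcp_pos: [557.1, 78.9, 101.4]
tcp_rot: [[-0.534, -0.845, -0.001], [-0.845, 0.534, -0.0], [0.0, 0.0, -1.0]]
contact_force: [0.1, -0.9, -3.6]
finger_gap: 50.5
grasp_force: 64.7
time_s: 6.8
tcp_pos: [557.1, 78.9, 99.3]
tcp_rot: [[-0.534, -0.845, -0.001], [-0.845, 0.534, -0.0], [0.0, 0.001, -1.0]]
contact_force: [0.7, -0.6, -4.4]
finger_gap: 50.3
grasp_force: 64.7
```

```bash
for i in 1; do python3 -m creep '[[0,0,0.3,0,-1],[0,0,0.2,0,-1],[0,0,0,0,-1]]'; python3 -m creep '[[0,0,0.2,0,-1],[0,0,0,0,-1]]'; python3 -m creep '[[0,0,0.2,0,-1],[0,0,0,0,-1]]'; done
```

```text
time_s: 7.05
tcp_pos: [557.0, 78.9, 94.0]
tcp_rot: [[-0.534, -0.845, -0.001], [-0.845, 0.534, -0.0], [0.001, 0.001, -1.0]]
contact_force: [0.0, 0.5, -3.5]
finger_gap: 50.6
grasp_force: 64.7
time_s: 7.22
tcp_pos: [557.1, 78.9, 92.4]
tcp_rot: [[-0.534, -0.845, -0.0], [-0.845, 0.534, 0.0], [0.0, 0.0, -1.0]]
contact_force: [-0.1, 1.1, -3.2]
finger_gap: 50.4
grasp_force: 64.7
time_s: 7.38
tcp_pos: [557.1, 78.9, 90.4]
tcp_rot: [[-0.534, -0.845, -0.0], [-0.845, 0.534, 0.0], [0.0, 0.0, -1.0]]
contact_force: [-0.2, -1.2, -3.6]
finger_gap: 50.2
grasp_force: 64.7
```

```bash
python3 -m creep '[[0,0,0.2,0,-1],[0,0,0,0,-1]]'; python3 -m creep '[[0,0,0.2,0,-1],[0,0,0,0,-1]]'
```

```text
time_s: 7.55
tcp_pos: [557.1, 79.0, 88.4]
tcp_rot: [[-0.534, -0.845, -0.0], [-0.845, 0.534, 0.0], [0.0, 0.0, -1.0]]
contact_force: [-0.3, -0.4, -3.7]
finger_gap: 50.0
grasp_force: 64.7
time_s: 7.72
tcp_pos: [557.1, 79.0, 86.4]
tcp_rot: [[-0.534, -0.845, -0.0], [-0.845, 0.534, 0.0], [0.0, 0.0, -1.0]]
contact_force: [0.7, -0.6, -3.7]
finger_gap: 50.4
grasp_force: 64.7
```

The keyway is on the key, 6 mm past its top, with no force. I'm lowering it home.

```bash
python3 -m creep '[[0,0,0.3,0,-1],[0,0,0.3,0,-1],[0,0,0,0,-1]]'; python3 -m creep '[[0,0,0.3,0,-1],[0,0,0.2,0,-1],[0,0,0,0,-1]]';python3 -m creep '[[0,0,0.15,0,-1],[0,0,0,0,-1]]';python3 -m creep '[[0,0,0.15,0,-1],[0,0,0,0,-1]]'
```

```text
time_s: 7.97
tcp_pos: [557.0, 79.0, 79.8]
tcp_rot: [[-0.534, -0.845, -0.001], [-0.845, 0.534, 0.0], [0.0, 0.001, -1.0]]
contact_force: [-0.4, 0.2, -3.8]
finger_gap: 50.4
grasp_force: 64.7
time_s: 8.22
tcp_pos: [557.1, 79.0, 75.1]
tcp_rot: [[-0.534, -0.845, -0.001], [-0.845, 0.534, 0.0], [0.0, 0.001, -1.0]]
contact_force: [0.3, -0.5, -4.8]
finger_gap: 50.4
grasp_force: 64.7
time_s: 8.38
tcp_pos: [557.2, 78.9, 74.0]
tcp_rot: [[-0.534, -0.845, -0.0], [-0.845, 0.534, -0.0], [0.0, 0.0, -1.0]]
contact_force: [-1.0, -0.9, -4.1]
finger_gap: 50.3
grasp_force: 64.7
time_s: 8.55
tcp_pos: [557.2, 78.9, 72.6]
tcp_rot: [[-0.534, -0.845, -0.0], [-0.845, 0.534, 0.0], [0.0, 0.0, -1.0]]
contact_force: [-1.1, -1.5, -2.9]
finger_gap: 50.2
grasp_force: 64.8
```

```bash
python3 -m creep '[[0,0,0.06,0,-1],[0,0,0,0,-1]]';python3 -m creep '[[0,0,0,0,0.2],[0,0,0,0,0.4],[0,0,0,0,0.6],[0,0,0,0,1],[0,0,0,0,1]]'
```

```text
time_s: 8.72
tcp_pos: [557.2, 78.9, 72.5]
tcp_rot: [[-0.534, -0.845, -0.0], [-0.845, 0.534, -0.0], [0.0, -0.0, -1.0]]
contact_force: [-3.7, -1.6, -0.6]
finger_gap: 50.4
grasp_force: 65.1
time_s: 9.13
tcp_pos: [557.8, 79.2, 72.8]
tcp_rot: [[-0.534, -0.845, 0.001], [-0.845, 0.534, 0.001], [-0.001, -0.001, -1.0]]
contact_force: [-0.2, -0.4, 0.7]
finger_gap: 85.4
grasp_force: 0.0
```

```bash
python3 -m creep '[[0,0,-1,0,1],[0,0,-3,0,1],[0,0,-3,0,1],[0,0,-2,0,1],[0,0,0,0,1]]'; python3 -m creep '[[0,0,0,0,1],[0,0,0,0,1]]'
cat > hubm.py <<'E'
from h import *
import sys
def hubm(c,ctr=(557,78)):
    P=cloud(c).reshape(-1,3);P=P[np.isfinite(P[:,0])];ctr=np.array(ctr,float)
    d=np.hypot(*(P[:,:2]-ctr).T)
    F=P[(d<30)&(P[:,2]>92)&(P[:,2]<99)];J=P[(d<30)&(P[:,2]>105)&(P[:,2]<114)]
    print('floor z',np.median(F[:,2]),len(F),'jaws z',np.median(J[:,2]),len(J))
    lab=cv2.kmeans(J[:,:2].astype(np.float32),3,None,(3,50,.01),5,cv2.KMEANS_PP_CENTERS)
    K=lab[2]; print('jaw centroids',K.round(1).tolist())
    cc=K.mean(0);a=np.degrees(np.arctan2(*(K-cc)[:,::-1].T))%360;print('centre by jaws',cc,'radii',np.hypot(*(K-cc).T),'angles mod120',sorted(a%120))
E
python3 - <<'E'
from hubm import *
c=shot('wrist','w5.png');hubm(c);print(proj(c,[[556.5,77,96]]))
E
```

```text
time_s: 9.55
tcp_pos: [559.7, 79.2, 169.3]
tcp_rot: [[-0.534, -0.845, 0.01], [-0.845, 0.534, 0.002], [-0.007, -0.007, -1.0]]
contact_force: [-0.2, -0.2, 0.3]
finger_gap: 85.4
grasp_force: 0.0
time_s: 9.72
tcp_pos: [557.1, 79.1, 162.0]
tcp_rot: [[-0.534, -0.845, -0.0], [-0.845, 0.534, 0.001], [-0.0, 0.001, -1.0]]
contact_force: [-0.2, -0.3, -0.9]
finger_gap: 85.5
grasp_force: 0.0
floor z 97.1797356690733 2796 jaws z 109.70351285468666 782
jaw centroids [[542.5, 92.5999984741211], [549.0999755859375, 55.5], [577.9000244140625, 79.69999694824219]]
centre by jaws [556.4976   75.92454] radii [21.817312 21.757675 21.772276] angles mod120 [np.float32(9.87776), np.float32(9.990463), np.float32(10.037048)]
[[318.88677136 208.61790552]]
```

The hub is home: the floor measures about 96–97, the jaws about 109–110, at 10/130/250°, so the keyway is at 190°. Next is the star.

```bash
python3 -m creep '[[0,2.5,0,0,1],[0,3.8,0,0,1],[-0.1,3.8,0,0,1],[-0.1,3.8,1,0,1],[-0.1,2.6,2,0,1]]'; python3 -m creep '[[-0.1,1.2,2,0,1],[0,0,1,0,1],[0,0,0,0,1],[0,0,0,0,1]]'
python3 - <<'E'
from h import *
c=shot('wrist','w6.png');u,v=proj(c,[[409,177,14]])[0].astype(int);print(u,v)
u0=max(0,u-80);v0=max(0,v-60);print(u0,v0)
cv2.imwrite('pics/c6.png',cv2.resize(c['pixels'][v0:v0+120,u0:u0+160,::-1],(800,600),interpolation=cv2.INTER_CUBIC))
P=cloud(c).reshape(-1,3);d=np.hypot(P[:,0]-409,P[:,1]-177);Q=P[(d<45)&(P[:,2]>9)&(P[:,2]<20)];print(len(Q),np.median(Q,0),(np.percentile(Q,1,0)+np.percentile(Q,99,0))/2)
E
```

```text
time_s: 10.18
tcp_pos: [418.3, 170.9, 133.3]
tcp_rot: [[-0.534, -0.845, 0.003], [-0.845, 0.534, 0.002], [-0.003, -0.001, -1.0]]
contact_force: [0.8, 1.0, 0.6]
finger_gap: 85.4
grasp_force: 0.0
time_s: 10.52
tcp_pos: [410.0, 176.3, 102.0]
tcp_rot: [[-0.534, -0.845, -0.001], [-0.845, 0.534, -0.002], [0.002, -0.0, -1.0]]
contact_force: [0.9, 0.0, 0.9]
finger_gap: 85.4
grasp_force: 0.0
321 202
241 142
1578 [409.91457847 172.42758138  14.8138329 ] [410.44769308 172.93338357  13.04494167]
```

View pics/c6.png

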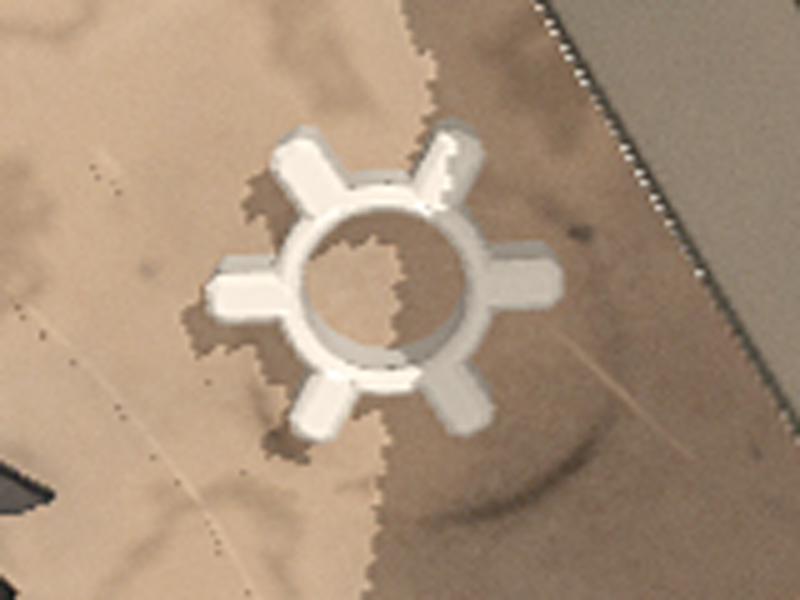

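This is the white star: leg ends at crop (206,299) and (563,283), and at (292,145), (465,140), (313,430) and (470,425). The ground around it is clear.

Run:
```python
from h import *
c=load('w6.png')
E=np.array([atz(c,241+(x+.5)/5-.5,142+(y+.5)/5-.5,14) for x,y in[(207,299),(562,283),(284,152),(465,143),(313,436),(478,429)]])[:,:2]
ctr=E.mean(0);v=E-ctr;a=np.degrees(np.arctan2(v[:,1],v[:,0]))%60
C2=[(E[i]+E[j])/2 for i,j in((0,1),(2,5),(3,4))];print(C2,[np.hypot(*(E[i]-E[j])) for i,j in((0,1),(2,5),(3,4))])
print(ctr,np.hypot(*v.T),a,a.mean())
s=state();R=s['tcp_rot'];print(np.degrees(np.arctan2(R[1,1],R[0,1])),s['tcp_pos'],R.T@(np.array([*ctr,0])-s['tcp_pos']))
t=load('top0.png');print(proj(t,[*ctr,14.]))
```

```text
[array([410.53470724, 173.70169542]), array([410.89414262, 174.0849598 ]), array([410.42076916, 174.27645915])] [np.float64(54.82523034855263), np.float64(53.7829153090965), np.float64(52.80444898100571)]
[410.61653967 174.02103812] [27.50118683 27.32773348 26.83580571 26.43886639 26.36945946 26.95000594] [29.71058752 31.04005611 31.99935394 30.58438517 31.97292998 30.81013557] 31.019574715319973
147.6570691925428 [410.58211107 176.46928157 102.82262423] [  2.02547709  -1.26038779 102.82410223]
[[275.01283542 231.26776479]]
```

```bash
python3 -m creep '[[0.2,-0.13,2.5,-3,1],[0,0,3,0,1],[0,0,2.5,0,1],[0,0,1.4,0,1],[0,0,0.7,0,1]]' 30
python3 -m creep '[[0,0,0,0,1],[0,0,0,0,1]]' 
python3 -m creep '[[0,0,0,0,0.5],[0,0,0,0,0.2],[0,0,0,0,0],[0,0,0,0,-0.5],[0,0,0,0,-1]]'
python3 -m creep '[[0,0,0,0,-1],[0,0,0,0,-1],[0,0,0,0,-1]]' 30
```

```text
time_s: 10.98
tcp_pos: [409.9, 173.4, -0.3]
tcp_rot: [[-0.491, -0.871, -0.002], [-0.871, 0.491, -0.002], [0.002, 0.001, -1.0]]
contact_force: [0.1, -0.0, 0.2]
finger_gap: 85.5
grasp_force: 0.0
time_s: 11.15
tcp_pos: [410.8, 174.6, 2.4]
tcp_rot: [[-0.49, -0.872, 0.001], [-0.872, 0.49, 0.0], [-0.001, -0.001, -1.0]]
contact_force: [-0.8, 1.1, 0.5]
finger_gap: 85.6
grasp_force: 0.0
time_s: 11.57
tcp_pos: [410.6, 175.1, 2.9]
tcp_rot: [[-0.489, -0.872, 0.002], [-0.872, 0.489, 0.001], [-0.002, -0.001, -1.0]]
contact_force: [-0.6, -0.6, 5.3]
finger_gap: 52.9
grasp_force: 30.5
time_s: 11.82
tcp_pos: [410.6, 175.1, 2.9]
tcp_rot: [[-0.489, -0.872, 0.002], [-0.872, 0.489, 0.001], [-0.002, -0.001, -1.0]]
contact_force: [-1.2, -0.1, 4.6]
finger_gap: 53.0
grasp_force: 30.5
```

The star is held. I'm lifting and carrying it over the hub at height, then checking it in the hand.

```bash
python3 -m creep '[[0,0,-1,0,-1],[0,0,-3,0,-1],[0,0,-4,0,-1],[0,0,-4,0,-1],[0,0,-3,0,-1]]' 
python3 -m creep '[[0.27,-3,0,0,-1],[0.27,-3.6,0,0,-1],[0.27,-3.7,0,0,-1],[0.27,-3.6,0,0,-1],[0.27,-3.6,0,0,-1]]' 
python3 -m creep '[[0,0,0,-4.6,-1],[0,0,0,-4.6,-1],[0,0,0,0,-1],[0,0,0,0,-1],[0,0,0,0,-1]]'
cat > sm.py <<'E'
from h import *
def sm(c):
    s=state();R=s['tcp_rot'];t=s['tcp_pos'];T=(cloud(c)-t)@R
    z=-T[...,2];r=np.hypot(T[...,0],T[...,1])
    M=(r<34)&(z>7)&(z<16)&(c['pixels'].min(2)>90);q=T[M]
    print('n',len(q),'z',np.median(-q[:,2]),np.percentile(q,[1,99],0).round(1).tolist())
    inn=[];ctr=np.array([0.,0]);d=q[:,:2]
    from scipy.optimize import least_squares
    for it in range(4):
        e=d-ctr;a=np.degrees(np.arctan2(e[:,1],e[:,0]))//8;rr=np.hypot(*e.T)
        I=np.array([d[a==b][np.argmin(rr[a==b])] for b in np.unique(a) if 10<rr[a==b].min()<16])
        f=least_squares(lambda k:np.hypot(*(I-k[:2]).T)-k[2],[*ctr,13],loss='soft_l1').x;ctr=f[:2]
    e=d-ctr;rr=np.hypot(*e.T);L=e[(rr>20)&(rr<29)];ph=np.arctan2(L[:,1],L[:,0])
    print('hole',f,'leg angle rel tool y (mod60)',np.degrees(np.angle(np.exp(6j*(ph-np.pi/2)).mean()))/6,abs(np.exp(6j*ph).mean()))
    print(t,np.degrees(np.arctan2(R[1,1],R[0,1])))
E
python3 - <<'E'
from sm import *
c=shot('wrist','w7.png');sm(c)
E
```

```text
time_s: 12.23
tcp_pos: [410.4, 174.6, 155.7]
tcp_rot: [[-0.489, -0.872, 0.003], [-0.872, 0.489, 0.002], [-0.003, -0.002, -1.0]]
contact_force: [2.0, 0.9, 0.4]
finger_gap: 52.4
grasp_force: 31.7
time_s: 12.65
tcp_pos: [557.2, 75.9, 152.1]
tcp_rot: [[-0.489, -0.872, 0.001], [-0.872, 0.489, 0.001], [-0.001, -0.0, -1.0]]
contact_force: [0.0, 0.9, 0.7]
finger_gap: 52.8
grasp_force: 31.7
time_s: 13.07
tcp_pos: [555.7, 77.4, 151.8]
tcp_rot: [[-0.345, -0.938, 0.001], [-0.938, 0.345, 0.0], [-0.001, -0.0, -1.0]]
contact_force: [0.2, -0.4, -0.3]
finger_gap: 52.9
grasp_force: 31.7
n 4255 z 11.85884339148063 [[-21.1, -29.7, -14.2], [25.5, 29.1, -7.3]]
hole [ 1.64354451 -1.06905886 12.82582855] leg angle rel tool y (mod60) 0.07421812300686816 0.8092126824692741
[555.66513413  77.45952021 151.79421772] 159.833262636098
```

```bash
python3 -m creep '[[-0.12,-0.02,1,0,-1],[0,0,1.5,0,-1],[0,0,1,0,-1],[0,0,0.2,0,-1],[0,0,0,0,-1]]' 
python3 -m creep '[[0,0,0,0,-1],[0,0,0,0,-1]]'
python3 - <<'E'
from sm import *
c=shot('wrist','w8.png');sm(c)
i=cv2.resize(c['pixels'][130:280,220:420,::-1],(800,600),interpolation=cv2.INTER_CUBIC);cv2.imwrite('pics/c8.png',i)
E
```

```text
time_s: 13.53
tcp_pos: [555.7, 78.1, 113.0]
tcp_rot: [[-0.344, -0.939, -0.002], [-0.939, 0.344, -0.001], [0.002, 0.002, -1.0]]
contact_force: [-0.4, 1.0, 0.2]
finger_gap: 53.2
grasp_force: 31.7
time_s: 13.7
tcp_pos: [556.8, 78.3, 115.1]
tcp_rot: [[-0.344, -0.939, 0.001], [-0.939, 0.344, 0.0], [-0.001, -0.001, -1.0]]
contact_force: [-1.5, -0.6, -0.3]
finger_gap: 53.2
grasp_force: 31.7
n 4271 z 11.821494593064998 [[-21.0, -29.4, -13.9], [25.5, 29.0, -7.3]]
hole [ 1.70307539 -1.073537   12.77457675] leg angle rel tool y (mod60) 0.08212873722616577 0.8128254029788579
[556.81965586  78.28489513 115.09857144] 159.8956275101606
```

```bash
python3 -m creep '[[0,0.04,0.2,0,-1],[0,0,0.1,0,-1],[0,0,0,0,-1]]'; python3 -m creep '[[0,0,0.15,0,-1],[0,0,0,0,-1]]'; python3 -m creep '[[0,0,0.15,0,-1],[0,0,0,0,-1]]'
```

```text
time_s: 14.0
tcp_pos: [555.9, 78.3, 111.0]
tcp_rot: [[-0.344, -0.939, -0.0], [-0.939, 0.344, 0.0], [-0.0, 0.0, -1.0]]
contact_force: [0.6, -0.1, 0.1]
finger_gap: 52.6
grasp_force: 31.7
time_s: 14.17
tcp_pos: [555.9, 78.3, 109.4]
tcp_rot: [[-0.344, -0.939, -0.0], [-0.939, 0.344, 0.0], [0.0, 0.0, -1.0]]
contact_force: [-0.8, -0.7, -0.6]
finger_gap: 52.8
grasp_force: 31.7
time_s: 14.33
tcp_pos: [555.9, 78.3, 107.9]
tcp_rot: [[-0.344, -0.939, -0.0], [-0.939, 0.344, -0.0], [0.0, 0.0, -1.0]]
contact_force: [-0.6, -0.1, -0.0]
finger_gap: 52.8
grasp_force: 31.7
```

```bash
python3 -m creep '[[0,0,0.2,0,-1],[0,0,0.2,0,-1],[0,0,0,0,-1]]'; python3 -m creep '[[0,0,0.2,0,-1],[0,0,0.15,0,-1],[0,0,0,0,-1]]'; python3 -m creep '[[0,0,0.12,0,-1],[0,0,0,0,-1]]'
```

```text
time_s: 14.58
tcp_pos: [555.8, 78.3, 103.5]
tcp_rot: [[-0.344, -0.939, -0.001], [-0.939, 0.344, -0.0], [0.0, 0.001, -1.0]]
contact_force: [-0.2, 0.1, -0.3]
finger_gap: 52.7
grasp_force: 31.7
time_s: 14.83
tcp_pos: [555.8, 78.3, 100.2]
tcp_rot: [[-0.344, -0.939, -0.001], [-0.939, 0.344, -0.0], [0.0, 0.001, -1.0]]
contact_force: [-0.3, -0.2, -0.2]
finger_gap: 52.9
grasp_force: 31.7
time_s: 15.0
tcp_pos: [556.0, 78.3, 99.3]
tcp_rot: [[-0.344, -0.939, -0.0], [-0.939, 0.344, 0.0], [0.0, 0.0, -1.0]]
contact_force: [-0.0, 0.9, -0.0]
finger_gap: 52.6
grasp_force: 31.7
```

Just above the floor. I'm seating it, releasing slowly, and rising.

```bash
python3 -m creep '[[0,0,0.06,0,-1],[0,0,0,0,-1]]'; python3 -m creep '[[0,0,0,0,0.4],[0,0,0,0,0.5],[0,0,0,0,0.8],[0,0,0,0,1],[0,0,0,0,1]]'; python3 -m creep '[[0,0,-0.5,0,1],[0,0,-1.5,0,1],[0,0,-3,0,1],[0,0,-2.5,0,1],[0,0,0,0,1]]'; python3 -m creep '[[0,0,0,0,1],[0,0,0,0,1]]'
python3 - <<'E'
from h import *
c=shot('wrist','w9.png');u,v=proj(c,[[556.2,77,110]])[0].astype(int)
P=cloud(c).reshape(-1,3);d=np.hypot(P[:,0]-556.2,P[:,1]-77)
w=c['pixels'].reshape(-1,3)
Q=P[(d>14)&(d<17)&(P[:,2]>80)];print('star ring z',np.percentile(Q[:,2],[5,25,50,75,95]).round(1))
az=np.degrees(np.arctan2(P[:,1]-77,P[:,0]-556.2))%360
for a in range(10,370,30):
    k=(d>20)&(d<25)&(abs((az-a+180)%360-180)<4)&(P[:,2]>80);print(a%360,np.median(P[k,2]).round(1),end='; ')
v0=max(0,v-60);u0=u-80;cv2.imwrite('pics/c9.png',cv2.resize(c['pixels'][v0:v0+120,u0:u0+160,::-1],(800,600),interpolation=cv2.INTER_CUBIC))
E
```

```text
time_s: 15.17
tcp_pos: [556.1, 78.3, 99.0]
tcp_rot: [[-0.344, -0.939, 0.0], [-0.939, 0.344, 0.0], [-0.0, -0.0, -1.0]]
contact_force: [0.3, 0.1, -0.2]
finger_gap: 52.8
grasp_force: 31.7
time_s: 15.58
tcp_pos: [556.1, 78.3, 98.9]
tcp_rot: [[-0.344, -0.939, 0.0], [-0.939, 0.344, 0.0], [-0.0, 0.0, -1.0]]
contact_force: [0.4, 0.9, -0.6]
finger_gap: 85.7
grasp_force: 0.0
time_s: 16.0
tcp_pos: [558.4, 78.4, 180.9]
tcp_rot: [[-0.344, -0.939, 0.009], [-0.939, 0.344, 0.002], [-0.005, -0.008, -1.0]]
contact_force: [0.7, -0.2, 1.2]
finger_gap: 85.7
grasp_force: 0.0
time_s: 16.17
tcp_pos: [555.9, 78.4, 173.7]
tcp_rot: [[-0.344, -0.939, -0.0], [-0.939, 0.344, 0.001], [-0.0, 0.0, -1.0]]
contact_force: [0.2, 0.6, -0.6]
finger_gap: 85.7
grasp_force: 0.0
star ring z [110.2 111.8 253.9 258.6 262. ]
10 110.2; 40 111.1; 70 97.4; 100 111.4; 130 110.2; 160 111.1; 190 254.7; 220 269.1; 250 110.1; 280 112.1; 310 255.0; 340 111.4;
```

View pics/c9.png

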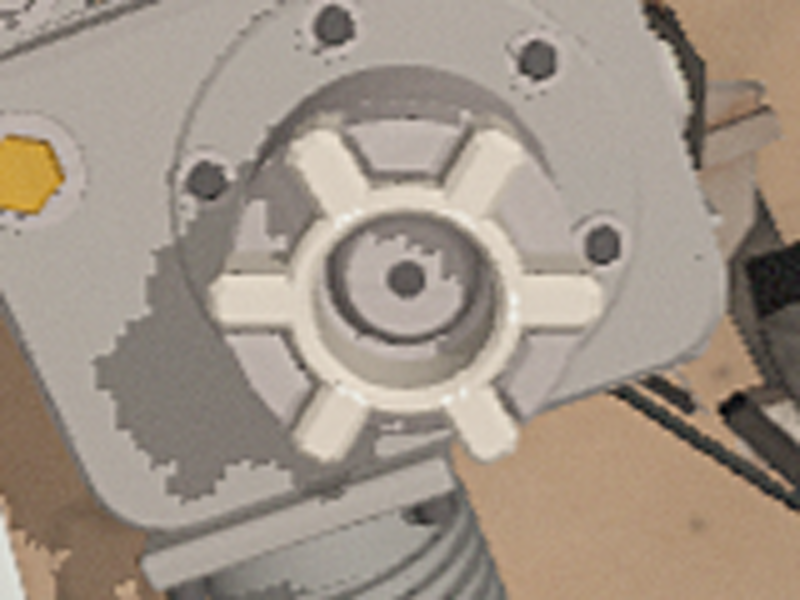

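The star sits between the jaws, with a leg on each side of each jaw, and its top is about 1 mm above them. I'll do a quick tilt check from the same shot before handing in.

Run:
```python
from h import *
c=load('w9.png');P=cloud(c).reshape(-1,3);x=P[:,0]-556.2;y=P[:,1]-77;d=np.hypot(x,y);az=np.degrees(np.arctan2(y,x))%60
for n,k in(('star',((d>14.5)&(d<16)|(d>20)&(d<26)&(abs(az-40)<5))&(abs(P[:,2]-111)<2.2)),('jaw',(d>20)&(d<25)&(abs((np.degrees(np.arctan2(y,x))-10+60)%120-60)<8)&(abs(P[:,2]-110)<2.2))):
    A=np.c_[x[k],y[k],np.ones(k.sum())];print(n,k.sum(),np.linalg.lstsq(A,P[k,2],rcond=None)[0].round(4))
```

```text
star 577 [ 3.000000e-03 -8.000000e-04  1.112282e+02]
jaw 177 [ 1.600000e-03 -2.200000e-03  1.101971e+02]
```

The star is level and 1.0 mm above the jaws, as it should be when home.

```bash
python3 -c "
from bench import env
print(env.job_done())"
```

```text
the job is handed in; nothing more can be done
None
```

The job is handed in at about 16 s: the hub went fully down onto the collar with its keyway on the key and without forcing, the white star lies level and fully down between the jaws, and I did not touch the oil bottle, hex keys or spanner.

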